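# Swap the failed power module between two heat sinks

## Robot

A 6-joint arm with a two-finger parallel gripper is mounted at the origin on the work surface. World frame = base frame: x ahead of the robot, y to its left, z up, the work surface at z = 0. Lengths are in m, angles in rad, forces in N, time in s.
With the tool pointing down it reaches from about 0.375 to 0.9 m from the base axis. Payload 3.1 kg.
Tool frame: the origin (TCP) lies on the centre line of the jaws, within the pads' length; the fingertips stand 22 mm ahead of it and the grasp point (between the pads) lies 3 mm ahead of it; z points along the fingers, y is the line along which they close (so a half turn about z gives the same grasp; the last joint's range is limited). The gripper opens to 85 mm and grips with 20 to 120 N. Pads are 22 mm wide; open, the fingers measure 114 mm over their backs; the gripper's body (76 mm by 85 mm) begins 54 mm behind the grasp point. The pads swing forward as they close: fully open they stand 13 mm farther back than shut.
Start: joints at [-1.472, 0.527, 1.433, -0, 1.181, -0.178], TCP at [0.171, -0.601, 0.232] pointing down, gripper open.
Joint ranges: [-3.08, 3.08], [-0.75, 2.2], [0.22, 2.44], [-1.43, 4.57], [0, 2.65], [-2.85, 2.85]. Speed limits (rad/s): [2.79, 2.79, 3.14, 3.14, 3.14, 3.14].

## Interface

Orientations are given as a unit quaternion [x, y, z, w].
In Python, from station import sense, eyes, job gives the robot as it stands.
- The arm moves only by the shell command python3 -m pendant 'ROWS' [FORCE]. ROWS is rows parted by semicolons, their numbers by spaces, 1 to 20 of them, each of 5 numbers: dx, dy, dz in m, then a turn about the tool's z in rad, then the opening from 0.0 (shut) to 1.0 (fully open); each row is the pose to reach, as a shift and turn from the pose commanded when the command began, along the tool's axes at that moment; what a row does not reach only later rows make up. A row lasts 1/10 s, in which the tool goes at most 0.05 m and 0.15 rad, less where a joint would pass 70% of its speed; a pose out of reach is approached as far as the arm can. The fingers move at their own pace and stop on an object; FORCE is the grip in N (left out, the last holds). Time passes only in rows, so rows that do not move let the fingers close. It prints the time, the measured TCP pose, the force, the opening and the grip force at its end.
- sense(): the state, without advancing time (a new reading comes with each control period).
- eyes.snapshot(name): name is "side" or "top" or "wrist"; returns a dict with "pixels" (480x640x3 uint8, red, green, blue), "range_z" (480x640 float32, m along the optical axis (not along the pixel's ray), 0 where there is no reading), "fov_y" (degrees; the focal length in pixels is half the picture's height over the tangent of half this angle, whatever the lens; pixels are square), "cx", "cy" (the principal point, pixels), "k1" (the pictures are not rectified: a ray, as slopes to the right and down, at radius r is drawn at 1 + k1 r^2 times it, then the intrinsics apply), "R" (3x3) and "t" (3): a world point X has camera coordinates R X + t; the wrist camera has in their place "hand_eye" (4x4, takes a point from camera to tool coordinates, whose origin is the TCP and whose axes are the flange's). Camera axes: x right, y down, z forward; pixel columns grow to the right and rows downward; lengths in m; the calibration is good to about 2 mm. A picture is of the moment at which its call begins: read the wrist's pose just before it.
- job.sign_off(): hands the job in; it is judged then, once.
The state is a dict: "t": time; "q": joint angles; "qd": joint speeds; "tau": joint torques, N m; "tcp_pos": TCP position; "tool_rot": TCP orientation; "force": force on the tool from outside, world axes, zero at the start; "ft_torque": the same for the moment, N m; "finger_gap": opening from 0.0 (shut) to 1.0 (fully open); "gripper_force": force on a finger pad.
Only numpy, scipy, OpenCV 4.12 (cv2) and the standard library are available. Lean on these libraries where they do the work, as an engineer would, in place of code of your own. Each camera call takes 0.05 s, during which the arm holds its last target. There are 200 camera calls.

## Task

Replace the failed power module (red label), which is hemmed in between two heat sinks on the green board: first stand both heat sinks on the black mat, then lay the failed module flat in the red tray and set the new one (white label) upright in the empty middle bay, lined up with it. Only then put each heat sink back squarely in the bay it came from. Let go of everything, and leave the screwdriver, the wrench and the jar where they are.

Things in the scene. Friction and masses are not known exactly. Their poses are not given: they have to be found in the camera images.
- board: Green circuit board on a plate, fixed, 180 (its x) x 160 (y) mm, top 10 mm above the origin; parts up to 7 mm tall only at x beyond +-60 mm. Three white-outlined bays, long sides along x: centres at y = +51, 0 (middle, x = 0) and -51 mm. A sink and the module stand 10 mm apart: too narrow for a finger. Origin: centre of the underside, z up.
- sink_blue: Loose finned aluminium heat sink 90 (its x) x 46 (y) x 40 mm high, 0.3 kg, with an upright blue lifting tab centred on top: 40 (x) x 12 (y) x 40 mm high, tab top 80 mm above the underside. Lift by pinching the tab across its 12 mm. Starts in one of the board's outer bays (which one varies), x along the board's x. Origin: centre of the underside, z up.
- sink_yellow: Loose finned aluminium heat sink 90 (its x) x 46 (y) x 40 mm high, 0.3 kg, with an upright yellow lifting tab centred on top: 40 (x) x 12 (y) x 40 mm high, tab top 80 mm above the underside. Lift by pinching the tab across its 12 mm. Starts in one of the board's outer bays (which one varies), x along the board's x. Origin: centre of the underside, z up.
- module_bad: Loose black power module, plain block 100 (along its x) x 36 (along y) x 38 mm high, 0.2 kg, with a red label filling most of its top. It is too long to grip lengthwise; grip it across its 36 mm. The failed one: at the start it stands in the middle bay of the board, x axis along the board's x. Origin: centre of the underside; z up.
- module_new: Loose black power module, plain block 100 (along its x) x 36 (along y) x 38 mm high, 0.2 kg, with a white label filling most of its top. It is too long to grip lengthwise; grip it across its 36 mm. The new one: at the start it lies on the flat tan pad (160 x 220 mm, 3 mm thick), beside the red tray. Origin: centre of the underside; z up.
- mat: Black flat rubber mat, fixed on the table, 160 (along its x) x 220 (along y) x 3 mm thick, empty at the start, to the left or right of the board: the side area for both heat sinks, which fit side by side along its y. Origin: centre of the underside; z up.
- tray: Low open red tray, fixed on the tan pad on the other side of the board, outside 140 (along its x) x 90 (along y) x 14 mm high, walls and floor 3 mm; takes one module, long side along its x. Origin: centre of the underside; z up.
- screwdriver: Bystander: screwdriver with a red handle lying on the table beyond the work. Do not disturb.
- wrench: Bystander: steel wrench lying on the table beyond the work. Do not disturb.
- jar: Bystander: small jar with a green cap, 48 mm across and 55 mm high, standing beyond the board. Do not disturb.

How it is judged:
By the outcome, as a careful person would: the job done as asked, in the order asked, and still so for the second after the job is handed in, with the robot touching nothing.
It also fails if it takes over 136 s, if anything falls off the work surface, if the arm or the gripper's body presses on something with over 40 N, if the wrist force passes 120 N, or if a joint passes its speed limit or range.

## Working session

There is one attempt and no reset: what is moved stays moved. The work goes in short steps, Python scripts to look and compute and a shell command to move; the robot and the scene stay as the last step left them, time stands still between calls to the robot, and variables do not carry over. Pictures are saved under pics/ and viewed, at most 14 in all, crops included, and the job is handed in when it is done.

```bash
mkdir -p pics; ls; python3 - <<'E'
from station import sense, eyes, job
import cv2,numpy as np
s=sense();print({k:np.round(v,3).tolist() for k,v in s.items()})
for n in ("top","side"):
    d=eyes.snapshot(n);cv2.imwrite(f"pics/{n}0.png",d["pixels"][:,:,::-1]);np.savez(f"{n}0.npz",**d)
    print(n,d["fov_y"],d["cx"],d["cy"],d["k1"],d["R"],d["t"])
E
```

```text
pics
{'t': 0.0, 'q': [-1.472, 0.528, 1.434, -0.0, 1.181, -0.178], 'qd': [0.0, -0.002, 0.0, 0.002, 0.001, 0.0], 'tau': [-0.0, -44.235, -17.803, -0.0, 0.008, 0.0], 'tcp_pos': [0.171, -0.6, 0.231], 'tool_rot': [0.99, 0.138, 0.0, -0.001], 'force': [-0.083, 0.063, 0.605], 'ft_torque': [-0.041, 0.021, -0.033], 'gripper_force': 0.0, 'finger_gap': 0.999}
top 48.65868838545916 319.76943792368843 241.53581963669617 -0.07283545304895535 [[ 0.00741369 -0.99990811  0.01134946]
 [-0.98343949 -0.00934598 -0.18099562]
 [ 0.18108506 -0.00981966 -0.98341841]] [-0.01030283  0.64842318  1.08077014]
side 57.60049405863825 315.30868452771267 241.09607433759123 -0.09092860299455555 [[-0.83664473 -0.54765234  0.01012489]
 [-0.42768775  0.64160387 -0.63673202]
 [ 0.34221161 -0.53704878 -0.77101869]] [0.52426335 0.30472775 0.77878953]
```

View pics/top0.png

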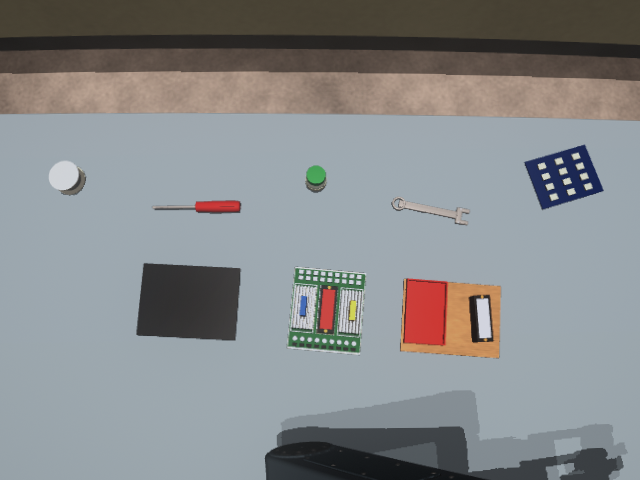

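View pics/side0.png

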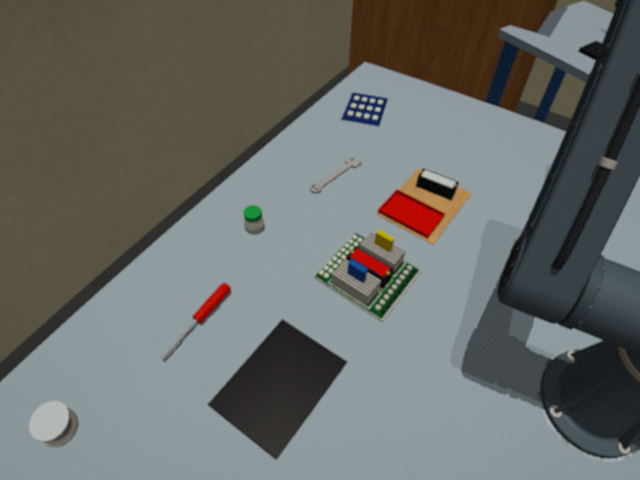

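The top view shows the mat at left (188,301). The board is in the middle (327,310), with the blue sink on its left (303,306), the bad module at (327,310) and the yellow sink on its right (352,311). The red tray is at (425,312) and the new module at (482,318). The side view shows the same layout.

```bash
cat > h.py <<'E'
import numpy as np, cv2
from scipy.spatial.transform import Rotation as Ro
from station import sense, eyes
def shot(n, save=None):
    s=sense(); d=eyes.snapshot(n)
    if n=="wrist":
        T=np.eye(4);T[:3,:3]=Ro.from_quat(s["tool_rot"]).as_matrix();T[:3,3]=s["tcp_pos"]
        M=T@d["hand_eye"]; d["R"]=M[:3,:3].T; d["t"]=-d["R"]@M[:3,3]
    if save: cv2.imwrite(f"pics/{save}.png",d["pixels"][:,:,::-1])
    return d
def rays(d,uv):
    f=240/np.tan(np.radians(d["fov_y"])/2)
    K=np.array([[f,0,d["cx"]],[0,f,d["cy"]],[0,0,1.]])
    u=cv2.undistortPoints(np.asarray(uv,float).reshape(-1,1,2),K,np.array([d["k1"],0,0,0.])).reshape(-1,2)
    return np.c_[u,np.ones(len(u))]
def world(d):   # world point of every pixel, from range
    v,u=np.mgrid[:480,:640]; r=rays(d,np.c_[u.ravel(),v.ravel()])
    return ((r*d["range_z"].reshape(-1,1)-d["t"])@d["R"]).reshape(480,640,3)
def plane(d,uv,z):
    r=rays(d,uv)@d["R"]; c=-d["R"].T@d["t"]
    return c+r*((z-c[2])/r[:,2])[:,None]
def hsv(d): return cv2.cvtColor(d["pixels"],cv2.COLOR_RGB2HSV)
COL=dict(blue=((105,120,60),(125,255,255)),yellow=((22,120,90),(35,255,255)),red=((0,150,60),(6,255,255)),
 white=((0,0,150),(179,60,255)),black=((0,0,0),(179,120,60)),green=((45,100,30),(85,255,255)))
def rect(d,W,col,z,box,tol=.006):
    """largest colour blob near height z within world box; fitted rectangle cast onto plane z: centre, sides, yaw of long side"""
    m=cv2.inRange(hsv(d),*map(np.array,COL[col]))>0
    m&=(abs(W[...,2]-z)<tol)&(W[...,0]>box[0])&(W[...,0]<box[1])&(W[...,1]>box[2])&(W[...,1]<box[3])
    cs,_=cv2.findContours(m.astype(np.uint8),cv2.RETR_EXTERNAL,cv2.CHAIN_APPROX_NONE)
    if not cs: return None
    c=max(cs,key=cv2.contourArea) if col!="green" else np.vstack(cs)
    p=plane(d,c.reshape(-1,2),z)[:,:2]
    (cx,cy),(w,h),a=cv2.minAreaRect((p*1000).astype(np.float32))
    if w<h: w,h,a=h,w,a+90
    a=(a+45)%180-45
    return dict(c=np.round([cx/1000,cy/1000],4).tolist(),sides=np.round([w,h],1).tolist(),deg=round(a,2),z=round(float(np.median(W[m][:,2])),4))
E
python3 - <<'E'
from h import *
for n in ("top","side"):
    d=dict(np.load(n+"0.npz")); W=world(d); B=(.2,.8,-.6,.6)
    print(n)
    for k,c,z,b in (("sink_blue","blue",.09,B),("sink_yel","yellow",.09,B),("bad","red",.048,(.2,.8,-.15,.15)),("new","white",.044,(.2,.8,-.5,-.15)),("mat","black",.003,(.2,.8,.1,.6)),("board","green",.01,(.3,.75,-.2,.2)),("tray","red",.017,(.2,.8,-.5,-.1)),("trayfloor","red",.006,(.2,.8,-.5,-.1))):
        print(k,rect(d,W,c,z,b))
E
```

```text
top
sink_blue {'c': [0.5098, 0.029], 'sides': [38.9, 10.0], 'deg': -5.05, 'z': 0.0897}
sink_yel {'c': [0.5011, -0.0717], 'sides': [37.6, 11.4], 'deg': -4.88, 'z': 0.0893}
bad {'c': [0.506, -0.0212], 'sides': [83.7, 24.9], 'deg': -4.81, 'z': 0.0479}
new {'c': [0.4888, -0.3574], 'sides': [83.5, 25.4], 'deg': 2.39, 'z': 0.0415}
mat {'c': [0.5222, 0.2916], 'sides': [204.0, 158.4], 'deg': 87.9, 'z': 0.0024}
board {'c': [0.5064, -0.0219], 'sides': [169.2, 152.7], 'deg': -4.66, 'z': 0.0097}
tray {'c': [0.503, -0.2383], 'sides': [139.7, 90.8], 'deg': -4.2, 'z': 0.0164}
trayfloor {'c': [0.5027, -0.241], 'sides': [138.2, 85.3], 'deg': -3.83, 'z': 0.0055}
side
sink_blue {'c': [0.5066, 0.0309], 'sides': [40.3, 15.6], 'deg': -7.31, 'z': 0.0893}
sink_yel {'c': [0.4993, -0.0691], 'sides': [39.7, 16.7], 'deg': -5.44, 'z': 0.0893}
bad {'c': [0.5056, -0.0232], 'sides': [89.0, 31.3], 'deg': -5.83, 'z': 0.0484}
new {'c': [0.4863, -0.357], 'sides': [84.5, 26.3], 'deg': 2.38, 'z': 0.0425}
mat {'c': [0.5207, 0.2851], 'sides': [215.6, 155.7], 'deg': 87.66, 'z': 0.0032}
board {'c': [0.5047, -0.022], 'sides': [167.3, 152.3], 'deg': -4.96, 'z': 0.0113}
tray {'c': [0.4675, -0.2322], 'sides': [94.2, 72.0], 'deg': 85.46, 'z': 0.0153}
trayfloor {'c': [0.5042, -0.2482], 'sides': [135.0, 82.4], 'deg': -3.95, 'z': 0.0066}
```

```bash
cat >> h.py <<'E'
def go(x,y,z,deg):
    """shift in tool axes and turn from here to a world pose (deg: yaw of tool x)"""
    s=sense();R=Ro.from_quat(s["tool_rot"]).as_matrix()
    d=R.T@(np.array([x,y,z])-s["tcp_pos"]); yaw=np.arctan2(R[1,0],R[0,0])
    t=-(np.radians(deg)-yaw); t=(t+np.pi/2)%np.pi-np.pi/2
    print("d",np.round(d,4),"turn",round(t,4),"yaw",round(np.degrees(yaw),2),"tilt",np.round(R[:2,2],4),"q6",round(s["q"][5],2),"t",round(s["t"],2))
E
python3 -c "
from h import *
go(.506,-.021,.25,-4.8)"
```

```text
d [ 0.4809 -0.4659 -0.0177] turn 0.3606 yaw 15.86 tilt [-0.0002  0.002 ] q6 -0.18 t 0.1
```

```bash
T="0.481 -0.466 -0.018 0.361 1"; python3 -m pendant '0.481 -0.466 -0.018 0.361 1;0.481 -0.466 -0.018 0.361 1;0.481 -0.466 -0.018 0.361 1;0.481 -0.466 -0.018 0.361 1;0.481 -0.466 -0.018 0.361 1;0.481 -0.466 -0.018 0.361 1;0.481 -0.466 -0.018 0.361 1;0.481 -0.466 -0.018 0.361 1;0.481 -0.466 -0.018 0.361 1;0.481 -0.466 -0.018 0.361 1;0.481 -0.466 -0.018 0.361 1;0.481 -0.466 -0.018 0.361 1;0.481 -0.466 -0.018 0.361 1;0.481 -0.466 -0.018 0.361 1;0.481 -0.466 -0.018 0.361 1;0.481 -0.466 -0.018 0.361 1;0.481 -0.466 -0.018 0.361 1;0.481 -0.466 -0.018 0.361 1'
cat > m.py <<'E'
from h import *
import sys
d=shot("wrist",sys.argv[1]);W=world(d);B=(.3,.75,-.15,.12)
print(np.round(d["hand_eye"],3).tolist())
for k,c,z in (("blue","blue",.09),("yel","yellow",.09),("bad","red",.048),("board","green",.01)): print(k,rect(d,W,c,z,B))
go(.506,-.021,.25,-4.8)
E
python3 m.py w1
```

```text
t: 1.9
tcp_pos: [0.5055, -0.0227, 0.25]
tool_rot: [0.999, -0.043, -0.0, 0.0]
force: [-0.0, 0.3, 0.5]
finger_gap: 1.0
gripper_force: 0.0
[[-0.0, -0.955, -0.296, 0.077], [1.0, -0.0, 0.0, -0.001], [-0.0, -0.296, 0.955, -0.142], [0.0, 0.0, 0.0, 1.0]]
blue {'c': [0.5112, 0.03], 'sides': [40.0, 12.6], 'deg': -4.49, 'z': 0.0903}
yel {'c': [0.5029, -0.0707], 'sides': [40.9, 12.3], 'deg': -4.37, 'z': 0.0904}
bad {'c': [0.5057, -0.0201], 'sides': [84.4, 26.9], 'deg': -5.2, 'z': 0.0489}
board {'c': [0.5063, -0.0201], 'sides': [170.1, 154.6], 'deg': -4.95, 'z': 0.0106}
d [ 0.0002 -0.0017  0.0001] turn -0.0025 yaw -4.94 tilt [-0.0004 -0.0001] q6 1.39 t 1.95
```

View pics/w1.png

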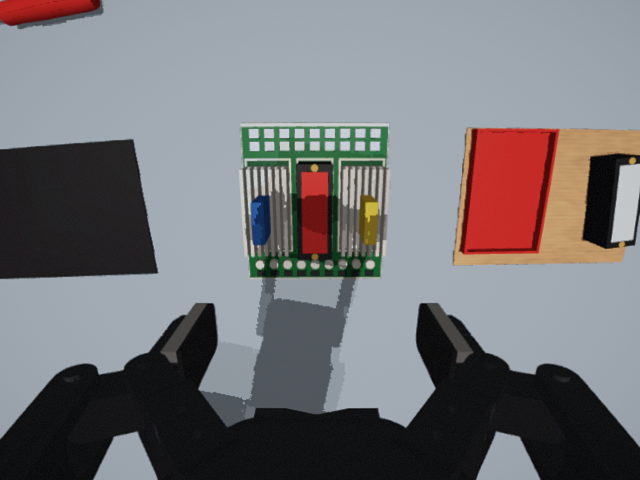

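```bash
python3 -c "
from h import *
go(.511,.030,.25,-4.9);go(.511,.030,.077,-4.9)"
```

```text
d [ 0.0008 -0.0529  0.0001] turn -0.0008 yaw -4.94 tilt [-0.0004 -0.0001] q6 1.39 t 1.95
d [ 0.0009 -0.0529  0.1731] turn -0.0008 yaw -4.94 tilt [-0.0004 -0.0001] q6 1.39 t 1.95
```

```bash
python3 -m pendant '0.001 -0.053 0 0 0.5;0.001 -0.053 0.05 0 0.5;0.001 -0.053 0.1 0 0.5;0.001 -0.053 0.14 0 0.5;0.001 -0.053 0.14 0 0.5;0.001 -0.053 0.14 0 0.5;0.001 -0.053 0.14 0 0.5'; python3 - <<'E'
from h import *
go(.511,.030,.077,-4.9)
d=shot("wrist","w2");W=world(d)
print(rect(d,W,"blue",.09,(.3,.75,-.15,.12)))
E
```

```text
t: 2.65
tcp_pos: [0.5134, 0.0305, 0.1122]
tool_rot: [0.999, -0.043, 0.002, 0.0]
force: [-0.2, -0.5, -0.4]
finger_gap: 0.502
gripper_force: 0.0
d [-0.0025  0.0007  0.0352] turn 0.0004 yaw -4.88 tilt [ 0.0045 -0.0007] q6 1.5 t 2.65
{'c': [0.5117, 0.0306], 'sides': [41.9, 11.4], 'deg': -4.89, 'z': 0.0905}
```

View pics/w2.png

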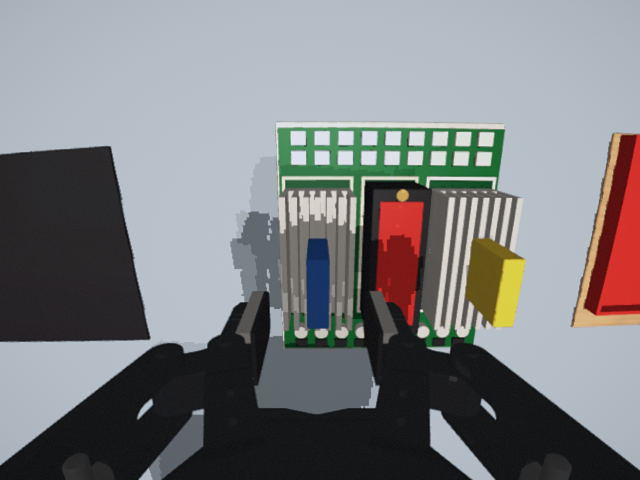

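The blue tab, at about (318,283), is centred between the open fingers. I'll descend, pinch it and lift.

```bash
python3 -m pendant '-0.002 0 0.02 0 0.5;-0.002 0 0.035 0 0.5;-0.002 0 0.035 0 0.5;-0.002 0 0.035 0 0;-0.002 0 0.035 0 0;-0.002 0 0.035 0 0;-0.002 0 0.035 0 0;-0.002 0 0.035 0 0;-0.002 0 0.035 0 0;-0.002 0 0.015 0 0;-0.002 0 -0.02 0 0;-0.002 0 -0.06 0 0;-0.002 0 -0.07 0 0;-0.002 0 -0.07 0 0' 50;  python3 -c "
from h import *
go(.523,.339,.18,-4.9);go(.523,.339,.070,-4.9)"
```

```text
t: 4.1
tcp_pos: [0.5106, 0.0314, 0.1817]
tool_rot: [0.999, -0.042, 0.002, 0.0]
force: [-0.2, -0.6, -2.9]
finger_gap: 0.125
gripper_force: 50.9
d [-0.0135 -0.3076  0.0016] turn 0.0014 yaw -4.82 tilt [ 0.0043 -0.0006] q6 1.5 t 4.1
d [-0.014  -0.3076  0.1116] turn 0.0014 yaw -4.82 tilt [ 0.0043 -0.0006] q6 1.5 t 4.1
```

```bash
python3 -m pendant '-0.014 -0.308 0 0 0;-0.014 -0.308 0 0 0;-0.014 -0.308 0 0 0;-0.014 -0.308 0 0 0;-0.014 -0.308 0 0 0;-0.014 -0.308 0 0 0;-0.014 -0.308 0 0 0;-0.014 -0.308 0 0 0;-0.014 -0.308 0.04 0 0;-0.014 -0.308 0.08 0 0;-0.014 -0.308 0.1 0 0;-0.014 -0.308 0.1 0 0;-0.014 -0.308 0.1 0 0';  python3 -c "
from h import *
go(.523,.339,.0705,-4.9)
d=shot('wrist','w3')"
```

```text
t: 5.4
tcp_pos: [0.5214, 0.3379, 0.0794]
tool_rot: [0.999, -0.043, -0.001, 0.001]
force: [1.0, -0.3, -2.4]
finger_gap: 0.124
gripper_force: 50.9
d [ 0.0015 -0.0013  0.0089] turn -0.0003 yaw -4.92 tilt [-0.002  -0.0012] q6 2.05 t 5.4
```

View pics/w3.png

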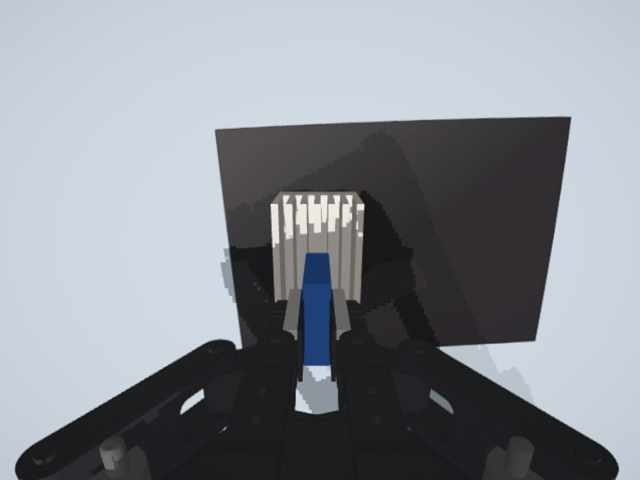

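The blue sink hangs level over the left half of the mat, with its front face at about (318,245).

```bash
python3 -m pendant '0 0 0.004 0 0;0 0 0.007 0 0;0 0 0.009 0 0;0 0 0.009 0 0;0 0 0.009 0 0'; python3 -m pendant '0 0 0 0 0.4;0 0 0 0 0.4;0 0 0 0 0.4;0 0 0 0 0.4;0 0 -0.03 0 0.4;0 0 -0.08 0 0.4;0 0 -0.11 0 0.4;0 0 -0.11 0 0.4'; python3 -c "
from h import *
d=shot('wrist');print(rect(d,world(d),'blue',.083,(.3,.75,.2,.5)))
go(.503,-.0707,.18,-4.9);go(.503,-.0707,.077,-4.9)"
```

```text
t: 5.95
tcp_pos: [0.5216, 0.3396, 0.0713]
tool_rot: [0.999, -0.042, 0.0, -0.0]
force: [0.5, 0.0, -2.8]
finger_gap: 0.126
gripper_force: 50.9
t: 6.75
tcp_pos: [0.5249, 0.341, 0.1867]
tool_rot: [0.999, -0.042, 0.005, -0.002]
force: [0.2, 0.5, 0.7]
finger_gap: 0.401
gripper_force: 0.0
{'c': [0.5221, 0.3396], 'sides': [40.9, 10.7], 'deg': -4.7, 'z': 0.0835}
d [0.0144 0.4112 0.0029] turn 0.0015 yaw -4.82 tilt [0.0059 0.0025] q6 2.05 t 6.8
d [0.0138 0.4115 0.1059] turn 0.0015 yaw -4.82 tilt [0.0059 0.0025] q6 2.05 t 6.8
```

```bash
python3 -m pendant '0.014 0.411 0 0 0.5;0.014 0.411 0 0 0.5;0.014 0.411 0 0 0.5;0.014 0.411 0 0 0.5;0.014 0.411 0 0 0.5;0.014 0.411 0 0 0.5;0.014 0.411 0 0 0.5;0.014 0.411 0 0 0.5;0.014 0.411 0 0 0.5;0.014 0.411 0 0 0.5;0.014 0.411 0.03 0 0.5;0.014 0.411 0.07 0 0.5;0.014 0.411 0.07 0 0.5;0.014 0.411 0.07 0 0.5;0.014 0.411 0.07 0 0.5'; python3 -c "
from h import *
d=shot('wrist');r=rect(d,world(d),'yellow',.09,(.3,.75,-.2,.1));print(r)
go(*r['c'],.077,-4.9)"
```

```text
t: 8.3
tcp_pos: [0.5019, -0.0705, 0.1124]
tool_rot: [0.999, -0.041, 0.001, 0.0]
force: [0.1, -0.7, -0.7]
finger_gap: 0.501
gripper_force: 0.0
{'c': [0.5031, -0.0709], 'sides': [42.2, 11.4], 'deg': -4.09, 'z': 0.0904}
d [ 0.0009 -0.      0.0357] turn 0.0025 yaw -4.76 tilt [ 0.003 -0.001] q6 1.29 t 8.35
```

```bash
python3 -m pendant '0.001 0 0.02 0 0.5;0.001 0 0.035 0 0.5;0.001 0 0.035 0 0.5;0.001 0 0.035 0 0;0.001 0 0.035 0 0;0.001 0 0.035 0 0;0.001 0 0.035 0 0;0.001 0 0.035 0 0;0.001 0 0.035 0 0;0.001 0 0.015 0 0;0.001 0 -0.02 0 0;0.001 0 -0.06 0 0;0.001 0 -0.07 0 0;0.001 0 -0.07 0 0;0.001 0 -0.07 0 0' 50;  python3 -c "
from h import *
go(.519,.237,.18,-4.9);go(.519,.237,.0705,-4.9)"
```

```text
t: 9.85
tcp_pos: [0.5009, -0.0709, 0.1801]
tool_rot: [0.999, -0.042, -0.001, -0.0]
force: [-0.2, -0.2, -2.6]
finger_gap: 0.124
gripper_force: 51.2
d [-7.800e-03 -3.083e-01  3.000e-04] turn 0.0013 yaw -4.83 tilt [-0.0021  0.0008] q6 1.29 t 9.85
d [-0.0076 -0.3083  0.1098] turn 0.0013 yaw -4.83 tilt [-0.0021  0.0008] q6 1.29 t 9.85
```

```bash
python3 -m pendant '-0.008 -0.308 0 0 0;-0.008 -0.308 0 0 0;-0.008 -0.308 0 0 0;-0.008 -0.308 0 0 0;-0.008 -0.308 0 0 0;-0.008 -0.308 0 0 0;-0.008 -0.308 0 0 0;-0.008 -0.308 0 0 0;-0.008 -0.308 0.04 0 0;-0.008 -0.308 0.08 0 0;-0.008 -0.308 0.1 0 0;-0.008 -0.308 0.1 0 0;-0.008 -0.308 0.1 0 0;-0.008 -0.308 0.1 0 0';  python3 -c "
from h import *
go(.519,.237,.0705,-4.9)"
```

```text
t: 11.25
tcp_pos: [0.5211, 0.2356, 0.0822]
tool_rot: [0.999, -0.043, 0.001, -0.0]
force: [-0.3, 0.7, -2.2]
finger_gap: 0.123
gripper_force: 51.2
d [-0.0022 -0.0012  0.0117] turn 0.0001 yaw -4.89 tilt [0.0022 0.0003] q6 1.89 t 11.25
```

```bash
python3 -m pendant '0 0 0.005 0 0;0 0 0.009 0 0;0 0 0.011 0 0;0 0 0.011 0 0;0 0 0.011 0 0'; python3 -m pendant '0 0 0 0 0.4;0 0 0 0 0.4;0 0 0 0 0.4;0 0 0 0 0.4;0 0 -0.03 0 0.4;0 0 -0.08 0 0.6;0 0 -0.11 0 0.8;0 0 -0.11 0 1'; python3 -c "
from h import *
d=shot('wrist');print(rect(d,world(d),'yellow',.083,(.3,.75,.1,.5)))
go(.506,-.0203,.18,-4.95)"
```

```text
t: 11.75
tcp_pos: [0.5198, 0.2363, 0.0706]
tool_rot: [0.999, -0.042, 0.0, 0.0]
force: [-2.1, -1.1, 2.5]
finger_gap: 0.123
gripper_force: 51.8
t: 12.55
tcp_pos: [0.5232, 0.2372, 0.1849]
tool_rot: [0.999, -0.042, 0.005, -0.001]
force: [0.7, -0.5, 0.6]
finger_gap: 0.89
gripper_force: 0.0
{'c': [0.5195, 0.2367], 'sides': [40.8, 11.3], 'deg': -5.07, 'z': 0.0834}
d [0.0062 0.2574 0.002 ] turn 0.0023 yaw -4.82 tilt [0.0056 0.0013] q6 1.89 t 12.6
```

```bash
python3 -m pendant '0.006 0.257 0 0 1;0.006 0.257 0 0 1;0.006 0.257 0 0 1;0.006 0.257 0 0 1;0.006 0.257 0 0 1;0.006 0.257 0 0 1;0.006 0.257 0.03 0 1;0.006 0.257 0.06 0 1;0.006 0.257 0.06 0 1;0.006 0.257 0.06 0 1;0.006 0.257 0.06 0 1'; python3 - <<'E'
from h import *
d=shot("wrist","w4");W=world(d)
print(rect(d,W,"red",.048,(.3,.75,-.1,.1)))
d=shot("top","t4");W=world(d)
print(rect(d,W,"red",.048,(.3,.75,-.1,.1)))
go(.506,-.0203,.038,-4.95)
E
```

```text
t: 13.7
tcp_pos: [0.5048, -0.0199, 0.1208]
tool_rot: [0.999, -0.042, 0.001, 0.0]
force: [-0.7, -0.0, -0.2]
finger_gap: 1.001
gripper_force: 0.0
{'c': [0.5056, -0.0201], 'sides': [84.6, 27.1], 'deg': -4.83, 'z': 0.049}
{'c': [0.4701, -0.0177], 'sides': [24.4, 11.5], 'deg': 79.2, 'z': 0.048}
d [0.0007 0.0001 0.0833] turn 0.0029 yaw -4.78 tilt [ 0.0024 -0.0006] q6 1.39 t 13.8
```

View pics/w4.png

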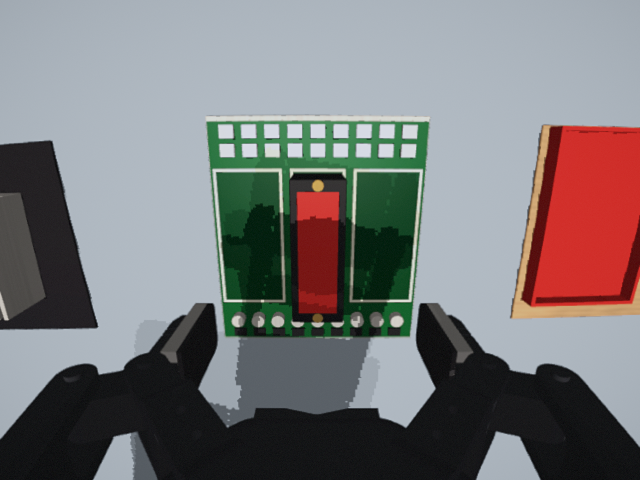

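The bad module, at (318,250), is centred between the open fingers. Both outer bays are empty, with outline centres near (248,235) and (387,235).

```bash
python3 -m pendant '0.001 0 0.04 0 1;0.001 0 0.07 0 1;0.001 0 0.082 0 1;0.001 0 0.082 0 1;0.001 0 0.082 0 1;0.001 0 0.082 0 0.2;0.001 0 0.082 0 0.2;0.001 0 0.082 0 0.2;0.001 0 0.082 0 0.2;0.001 0 0.082 0 0.2;0.001 0 0.082 0 0.2' 50; python3 -c "
from h import *
go(.506,-.0203,.038,-4.95)"
```

```text
t: 14.9
tcp_pos: [0.5057, -0.0206, 0.0391]
tool_rot: [0.999, -0.042, 0.001, 0.0]
force: [-0.3, -0.9, 5.9]
finger_gap: 0.402
gripper_force: 50.0
d [ 0.0002 -0.0003  0.0011] turn 0.0023 yaw -4.82 tilt [ 0.0015 -0.0005] q6 1.39 t 14.9
```

```bash
python3 -m pendant '0 0 -0.02 0 0.2;0 0 -0.06 0 0.2;0 0 -0.1 0 0.2;0 0 -0.1 0 0.2;0 0.1 -0.1 0 0.2;0 0.15 -0.1 0 0.2;0 0.15 -0.1 0 0.2;0 0.15 -0.1 0 0.2;0 0.15 -0.1 0 0.2'; python3 - <<'E'
from h import *
d=shot("wrist","w5");W=world(d);np.savez("w5.npz",**d)
print("new",rect(d,W,"white",.041,(.3,.75,-.5,-.15)))
print("tray",rect(d,W,"red",.017,(.3,.75,-.5,-.12)),rect(d,W,"red",.006,(.3,.75,-.5,-.12),.004))
go(.503,-.2383,.035,-4.2)
E
```

```text
t: 15.8
tcp_pos: [0.4915, -0.1706, 0.137]
tool_rot: [0.999, -0.044, -0.001, -0.001]
force: [-0.6, 0.5, -1.3]
finger_gap: 0.404
gripper_force: 51.2
new {'c': [0.4878, -0.3572], 'sides': [85.0, 27.0], 'deg': 2.28, 'z': 0.0421}
tray {'c': [0.503, -0.2374], 'sides': [139.7, 89.9], 'deg': -3.9, 'z': 0.0171} {'c': [0.5022, -0.2394], 'sides': [136.7, 84.9], 'deg': -3.97, 'z': 0.0066}
d [0.0178 0.068  0.1018] turn -0.0123 yaw -4.9 tilt [-0.0027  0.0021] q6 1.11 t 15.85
```

View pics/w5.png

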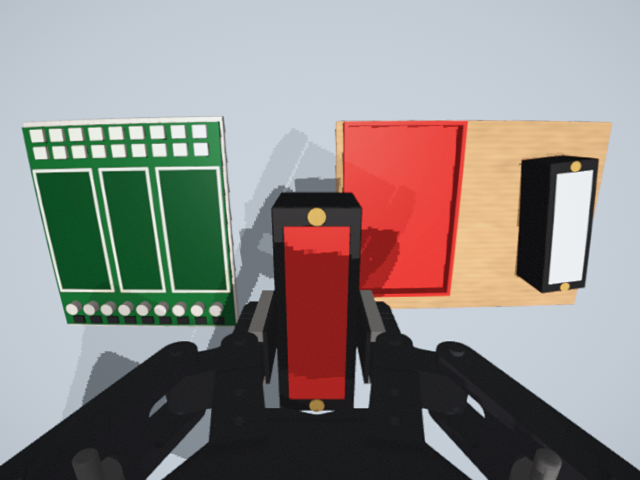

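The held module is level in the jaws at (317,300). The tray is at (400,210), the new module at (565,225), and all three bays are empty, the middle one at (132,230).

```bash
python3 -m pendant '0.018 0.04 0 -0.012 0.2;0.018 0.067 0 -0.012 0.2;0.018 0.067 0.04 -0.012 0.2;0.018 0.067 0.07 -0.012 0.2;0.018 0.067 0.085 -0.012 0.2;0.018 0.067 0.09 -0.012 0.2;0.018 0.067 0.09 -0.012 0.2;0.018 0.067 0.09 -0.012 0.2'; python3 - <<'E'
from h import *
go(.503,-.2380,.0355,-4.2)
d=dict(np.load("w5.npz"));W=world(d)
h=hsv(d); m=((abs(W[...,2]-.01)<.006)&(W[...,0]>.41)&(W[...,0]<.60)&(W[...,1]>-.11)&(W[...,1]<.07))
w=m&(h[...,1]<70)&(h[...,2]>130)
# outlines: holes inside white components
cs,hi=cv2.findContours(w.astype(np.uint8),cv2.RETR_CCOMP,cv2.CHAIN_APPROX_NONE)
for c,q in zip(cs,hi[0]):
    if q[3]>=0 and cv2.contourArea(c)>1000:
        p=plane(d,c.reshape(-1,2),.01)[:,:2]*1000
        print("bay",cv2.minAreaRect(p.astype(np.float32)))
print("board",rect(d,W,"green",.01,(.3,.75,-.2,.2)))
E
```

```text
t: 16.65
tcp_pos: [0.5056, -0.2375, 0.0487]
tool_rot: [0.999, -0.035, 0.0, 0.0]
force: [-0.6, -0.6, -1.5]
finger_gap: 0.406
gripper_force: 51.2
d [-0.0026  0.0007  0.0132] turn 0.0026 yaw -4.05 tilt [ 0.0009 -0.0006] q6 1.0 t 16.65
bay ((510.185302734375, 31.481897354125977), (47.34808349609375, 102.74198150634766), 84.98116302490234)
bay ((506.22900390625, -19.148788452148438), (37.261775970458984, 102.08383178710938), 85.44413757324219)
bay ((501.4664611816406, -70.34535217285156), (46.616554260253906, 102.60699462890625), 85.34150695800781)
board {'c': [0.5059, -0.02], 'sides': [170.9, 156.1], 'deg': -4.78, 'z': 0.0107}
```

```bash
python3 -m pendant '-0.002 0 0.006 0 0.2;-0.002 0 0.011 0 0.2;-0.002 0 0.013 0 0.2;-0.002 0 0.013 0 0.2;-0.002 0 0.013 0 0.2'; python3 -m pendant '0 0 0 0 0.5;0 0 0 0 0.5;0 0 0 0 0.5;0 0 0 0 0.5;0 0 -0.03 0 0.5;0 0 -0.07 0 0.7;0 0 -0.11 0 1;0 0 -0.12 0 1;0 0 -0.12 0 1'; python3 - <<'E'
from h import *
d=shot("wrist","w6");W=world(d)
print("bad",rect(d,W,"red",.044,(.3,.75,-.5,-.12)))
go(.488,-.3572,.155,2.3)
E
```

```text
t: 17.15
tcp_pos: [0.503, -0.2381, 0.0352]
tool_rot: [0.999, -0.036, 0.0, 0.0]
force: [-0.1, 0.2, -0.7]
finger_gap: 0.406
gripper_force: 51.3
t: 18.05
tcp_pos: [0.504, -0.2387, 0.1571]
tool_rot: [0.999, -0.036, 0.002, 0.001]
force: [0.1, 0.7, 0.5]
finger_gap: 0.998
gripper_force: 0.0
bad {'c': [0.5028, -0.2374], 'sides': [84.0, 26.9], 'deg': -4.21, 'z': 0.045}
d [-0.0063  0.12    0.0004] turn -0.1124 yaw -4.14 tilt [ 0.0007 -0.0005] q6 1.0 t 18.1
```

View pics/w6.png

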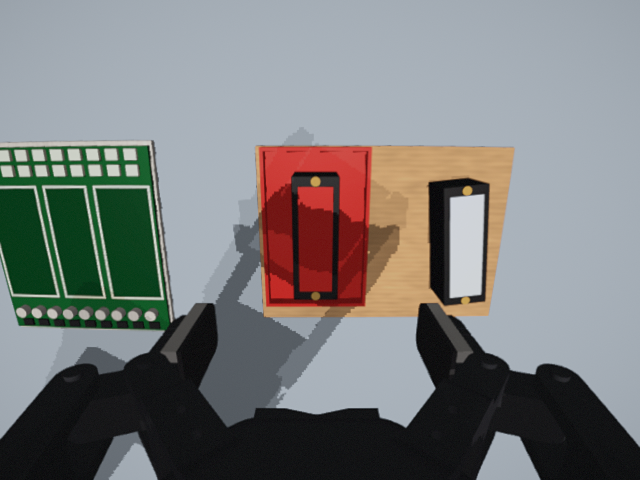

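The bad module lies flat in the tray at (316,238). The new one is at (465,243).

```bash
python3 -m pendant '-0.006 0.05 0 -0.112 1;-0.006 0.1 0 -0.112 1;-0.006 0.12 0 -0.112 1;-0.006 0.12 0.03 -0.112 1;-0.006 0.12 0.05 -0.112 1;-0.006 0.12 0.05 -0.112 1;-0.006 0.12 0.05 -0.112 1;-0.006 0.12 0.05 -0.112 1'; python3 - <<'E'
from h import *
d=shot("wrist");W=world(d)
r=rect(d,W,"white",.041,(.3,.75,-.5,-.25));print(r)
go(*r["c"],.0335,r["deg"])
E
```

```text
t: 18.9
tcp_pos: [0.4887, -0.3572, 0.1055]
tool_rot: [1.0, 0.02, 0.0, 0.0]
force: [-1.2, 0.3, -0.7]
finger_gap: 1.0
gripper_force: 0.0
{'c': [0.4553, -0.3563], 'sides': [22.2, 17.9], 'deg': 92.3, 'z': 0.0421}
d [-0.0336 -0.0025  0.0723] turn -1.5707 yaw 2.31 tilt [ 0.001 -0.001] q6 0.71 t 18.95
```

```bash
python3 -m pendant '-0.001 0 0.04 0 1;-0.001 0 0.065 0 1;-0.001 0 0.072 0 1;-0.001 0 0.072 0 1;-0.001 0 0.072 0 1;-0.001 0 0.072 0 0.2;-0.001 0 0.072 0 0.2;-0.001 0 0.072 0 0.2;-0.001 0 0.072 0 0.2;-0.001 0 0.072 0 0.2;-0.001 0 0.072 0 0.2' 50; python3 -m pendant '0 0 -0.02 0 0.2;0 0 -0.06 0 0.2;0 0 -0.1 0 0.2;0 0 -0.12 0 0.2;0 0 -0.12 0 0.2;0 0 -0.12 0 0.2'; python3 -c "
from h import *
go(.506,-.0197,.15,-4.85)
d=shot('wrist');print(rect(d,world(d),'white',sense()['tcp_pos'][2]+.009,(.3,.75,-.5,-.25)))"
```

```text
t: 20.05
tcp_pos: [0.4877, -0.3576, 0.0341]
tool_rot: [1.0, 0.02, 0.0, 0.0]
force: [-0.9, 1.5, 5.5]
finger_gap: 0.398
gripper_force: 50.5
t: 20.65
tcp_pos: [0.4867, -0.3567, 0.1524]
tool_rot: [1.0, 0.02, -0.0, -0.0]
force: [-0.4, 1.1, -3.0]
finger_gap: 0.401
gripper_force: 50.7
d [ 0.0327 -0.336   0.0027] turn 0.1244 yaw 2.28 tilt [-0.001  0.001] q6 0.71 t 20.65
{'c': [0.453, -0.3575], 'sides': [25.5, 13.8], 'deg': 92.36, 'z': 0.1603}
```

```bash
python3 -m pendant '0.033 -0.336 0 0.124 0.2;0.033 -0.336 0 0.124 0.2;0.033 -0.336 0 0.124 0.2;0.033 -0.336 0 0.124 0.2;0.033 -0.336 0 0.124 0.2;0.033 -0.336 0 0.124 0.2;0.033 -0.336 0 0.124 0.2;0.033 -0.336 0 0.124 0.2;0.033 -0.336 0.05 0.124 0.2;0.033 -0.336 0.07 0.124 0.2;0.033 -0.336 0.07 0.124 0.2;0.033 -0.336 0.07 0.124 0.2;0.033 -0.336 0.07 0.124 0.2'; python3 - <<'E'
from h import *
d=shot("wrist","w7");W=world(d);np.savez("w7.npz",**d)
go(.506,-.0197,.041,-4.85);s=sense();print(s["tcp_pos"])
zt=s["tcp_pos"][2]+.0072
for h in (.0,.004): print(rect(d,W,"white",zt+h,(.3,.75,-.2,.15),.01))
E
```

```text
t: 22.0
tcp_pos: [0.5077, -0.0209, 0.0837]
tool_rot: [0.999, -0.042, 0.001, 0.0]
force: [0.2, -0.1, -1.8]
finger_gap: 0.406
gripper_force: 50.9
d [-0.002 -0.001  0.043] turn -0.0001 yaw -4.85 tilt [ 0.0021 -0.0006] q6 1.39 t 22.05
[ 0.50780599 -0.02084361  0.0840045 ]
{'c': [0.5431, -0.0234], 'sides': [26.3, 13.7], 'deg': 85.12, 'z': 0.0916}
{'c': [0.5443, -0.0235], 'sides': [25.5, 13.3], 'deg': 85.12, 'z': 0.0916}
```

View pics/w7.png

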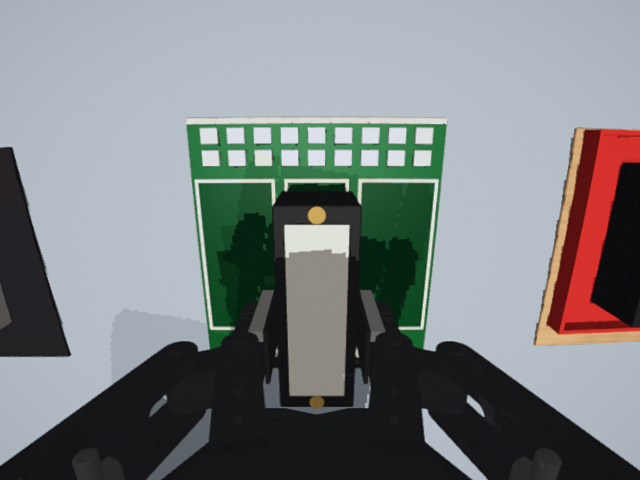

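The new module is held level above the middle bay, with its label at (317,310); the hand's shadow darkens the label. I'll loosen the white mask and compare the module with the board in the same view.

```bash
cat >> h.py <<'E'
COL["label"]=((0,0,90),(179,60,255))
def bays(d,W):
    h=hsv(d); m=((abs(W[...,2]-.01)<.006)&(W[...,0]>.41)&(W[...,0]<.60)&(W[...,1]>-.11)&(W[...,1]<.07))
    w=m&(h[...,1]<90)&(h[...,2]>110)
    cs,hi=cv2.findContours(w.astype(np.uint8),cv2.RETR_CCOMP,cv2.CHAIN_APPROX_NONE)
    for c,q in zip(cs,hi[0]):
        if q[3]>=0 and cv2.contourArea(c)>1000:
            p=plane(d,c.reshape(-1,2),.01)[:,:2]*1000; print("bay",np.round(np.hstack(cv2.minAreaRect(p.astype(np.float32))),2))
E
python3 - <<'E'
from h import *
d=dict(np.load("w7.npz"));W=world(d)
print(rect(d,W,"label",.0915,(.3,.75,-.2,.15)))
print("board",rect(d,W,"green",.01,(.3,.75,-.2,.2)))
bays(d,W)
E
```

```text
{'c': [0.5084, -0.0204], 'sides': [84.2, 26.6], 'deg': -4.89, 'z': 0.0916}
board {'c': [0.5062, -0.0201], 'sides': [171.4, 155.8], 'deg': -4.81, 'z': 0.0108}
```

```bash
python3 -m pendant '-0.0024 0 0.02 0 0.2;-0.0024 0 0.035 0 0.2;-0.0024 0 0.038 0 0.2;-0.0024 0 0.038 0 0.2;-0.0024 0 0.038 0 0.2;-0.0024 0 0.038 0 0.2;-0.0024 0 0.038 0 0.2'; python3 - <<'E'
from h import *
d=shot("wrist");W=world(d);np.savez("w8.npz",**d)
go(.5054,-.0204,.0411,-4.85);s=sense();print(s["tcp_pos"])
print(rect(d,W,"label",s["tcp_pos"][2]+.007,(.3,.75,-.2,.15)))
print("board",rect(d,W,"green",.01,(.3,.75,-.2,.2)))
E
```

```text
t: 22.75
tcp_pos: [0.505, -0.0201, 0.0458]
tool_rot: [0.999, -0.042, 0.001, 0.0]
force: [-0.0, 0.2, -2.1]
finger_gap: 0.403
gripper_force: 50.9
d [0.0005 0.0002 0.0046] turn 0.0004 yaw -4.82 tilt [ 0.0011 -0.0003] q6 1.39 t 22.8
[ 0.50489693 -0.02011697  0.04566743]
{'c': [0.5052, -0.0196], 'sides': [84.8, 27.0], 'deg': -4.85, 'z': 0.0537}
board {'c': [0.506, -0.0201], 'sides': [171.3, 155.9], 'deg': -4.85, 'z': 0.0108}
```

```bash
python3 -m pendant '0.0007 0.0004 0.002 0 0.2;0.0007 0.0004 0.004 0 0.2;0.0007 0.0004 0.0045 0 0.2;0.0007 0.0004 0.0045 0 0.2;0.0007 0.0004 0.0045 0 0.2'; python3 -m pendant '0 0 0 0 0.45;0 0 0 0 0.5;0 0 0 0 0.6;0 0 0 0 0.7;0 0 -0.03 0 0.8;0 0 -0.07 0 0.8;0 0 -0.11 0 0.8;0 0 -0.13 0 0.8;0 0 -0.13 0 0.8;0 0 -0.13 0 0.8'; python3 - <<'E'
from h import *
d=shot("wrist","w9");W=world(d)
print(rect(d,W,"label",.048,(.3,.75,-.08,.05)))
print("board",rect(d,W,"green",.01,(.3,.75,-.2,.2)));bays(d,W)
E
```

```text
t: 23.3
tcp_pos: [0.5055, -0.0206, 0.0411]
tool_rot: [0.999, -0.042, 0.0, 0.0]
force: [-1.1, 0.3, 5.2]
finger_gap: 0.403
gripper_force: 51.7
t: 24.3
tcp_pos: [0.505, -0.0204, 0.1707]
tool_rot: [0.999, -0.042, 0.0, 0.0]
force: [-0.8, -0.6, 0.3]
finger_gap: 0.799
gripper_force: 0.0
{'c': [0.5062, -0.0201], 'sides': [84.5, 27.2], 'deg': -4.83, 'z': 0.049}
board {'c': [0.5059, -0.02], 'sides': [170.9, 155.0], 'deg': -4.87, 'z': 0.0107}
bay [500.77 -70.56  47.52 103.68  84.98]
bay [509.79  30.59  48.07 102.59  85.18]
```

View pics/w9.png

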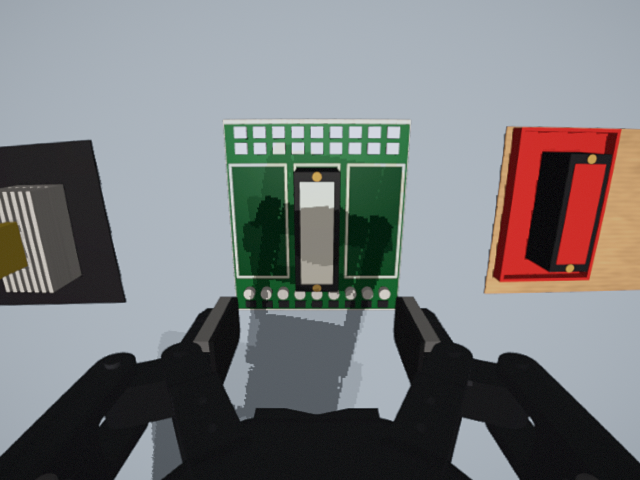

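The new module stands in the middle bay at (317,230), parallel to the outlines. Next is the yellow sink.

```bash
python3 -c "
from h import *
go(.5195,.2367,.11,-5.0)"
```

```text
d [-0.0065 -0.2573  0.06  ] turn 0.003 yaw -4.83 tilt [-0.0016  0.0005] q6 1.39 t 24.35
```

```bash
python3 -m pendant '-0.0065 -0.257 0 0.003 0.5;-0.0065 -0.257 0 0.003 0.5;-0.0065 -0.257 0 0.003 0.5;-0.0065 -0.257 0 0.003 0.5;-0.0065 -0.257 0 0.003 0.5;-0.0065 -0.257 0 0.003 0.5;-0.0065 -0.257 0.03 0.003 0.5;-0.0065 -0.257 0.06 0.003 0.5;-0.0065 -0.257 0.06 0.003 0.5;-0.0065 -0.257 0.06 0.003 0.5;-0.0065 -0.257 0.06 0.003 0.5'; python3 - <<'E'
from h import *
d=shot("wrist");W=world(d)
r=rect(d,W,"yellow",.083,(.3,.75,.1,.4));print(r);go(*r["c"],.0705,-5.0)
E
```

```text
t: 25.45
tcp_pos: [0.5211, 0.2358, 0.1113]
tool_rot: [0.999, -0.044, 0.001, -0.0]
force: [-0.0, 0.4, 0.1]
finger_gap: 0.5
gripper_force: 0.0
{'c': [0.52, 0.237], 'sides': [41.9, 11.5], 'deg': -4.55, 'z': 0.0835}
d [-0.0015 -0.0009  0.0412] turn -0.0006 yaw -5.03 tilt [0.0021 0.0005] q6 1.89 t 25.5
```

```bash
python3 -m pendant '-0.0015 -0.001 0.02 0 0.5;-0.0015 -0.001 0.04 0 0.5;-0.0015 -0.001 0.041 0 0.5;-0.0015 -0.001 0.041 0 0;-0.0015 -0.001 0.041 0 0;-0.0015 -0.001 0.041 0 0;-0.0015 -0.001 0.041 0 0;-0.0015 -0.001 0.041 0 0;-0.0015 -0.001 0.041 0 0' 50; python3 -m pendant '0 0 -0.02 0 0;0 0 -0.06 0 0;0 0 -0.1 0 0;0 0 -0.11 0 0;0 0 -0.11 0 0;0 0 -0.11 0 0'; python3 -c "
from h import *
go(.5014,-.0707,.18,-4.87)"
```

```text
t: 26.4
tcp_pos: [0.52, 0.2371, 0.0711]
tool_rot: [0.999, -0.043, 0.001, -0.0]
force: [0.2, -2.2, 7.1]
finger_gap: 0.125
gripper_force: 52.8
t: 27.0
tcp_pos: [0.5175, 0.237, 0.1782]
tool_rot: [0.999, -0.044, -0.002, 0.0]
force: [-0.1, 0.1, -2.7]
finger_gap: 0.124
gripper_force: 51.7
d [ 0.0107  0.3079 -0.0016] turn -0.0022 yaw -5.0 tilt [-0.0031 -0.0006] q6 1.89 t 27.0
```

```bash
python3 -m pendant '0.0107 0.308 0 0 0;0.0107 0.308 0 0 0;0.0107 0.308 0 0 0;0.0107 0.308 0 0 0;0.0107 0.308 0 0 0;0.0107 0.308 0 0 0;0.0107 0.308 0 0 0;0.0107 0.308 0 0 0;0.0107 0.308 0.03 0 0;0.0107 0.308 0.06 0 0;0.0107 0.308 0.07 0 0;0.0107 0.308 0.07 0 0;0.0107 0.308 0.07 0 0;0.0107 0.308 0.07 0 0'; python3 - <<'E'
from h import *
d=shot("wrist","w10");W=world(d)
s=sense();z=s["tcp_pos"][2]+.012
print(s["tcp_pos"],rect(d,W,"yellow",z,(.3,.75,-.2,.1)))
go(.5014,-.0707,.0781,-4.87)
E
```

```text
t: 28.4
tcp_pos: [0.5037, -0.0702, 0.1107]
tool_rot: [0.999, -0.043, 0.001, 0.0]
force: [0.1, 0.6, -2.2]
finger_gap: 0.12
gripper_force: 51.7
[ 0.50373296 -0.07041744  0.11077909] {'c': [0.5044, -0.0698], 'sides': [42.1, 11.2], 'deg': -4.99, 'z': 0.1232}
d [-0.0024  0.0005  0.0327] turn -0.0016 yaw -4.96 tilt [ 0.0025 -0.0009] q6 1.3 t 28.45
```

View pics/w10.png

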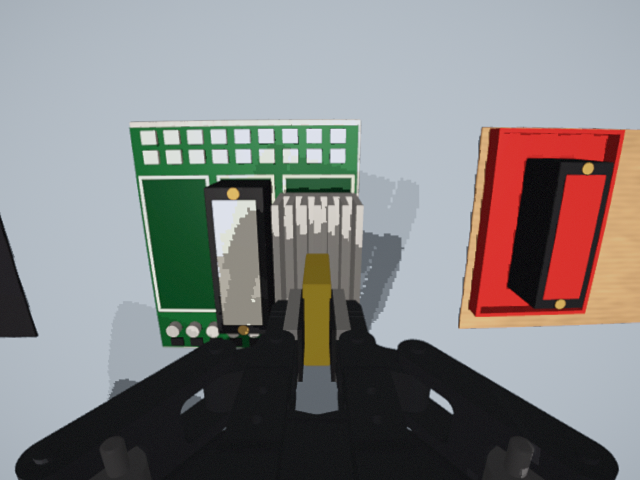

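The yellow sink hangs above the right bay (318,220), clear of the new module at (238,258).

```bash
python3 -m pendant '-0.0027 0.001 0.015 -0.001 0;-0.0027 0.001 0.025 -0.001 0;-0.0027 0.001 0.028 -0.001 0;-0.0027 0.001 0.028 -0.001 0;-0.0027 0.001 0.028 -0.001 0;-0.0027 0.001 0.028 -0.001 0'; python3 - <<'E'
from h import *
d=shot("wrist");W=world(d)
s=sense();z=s["tcp_pos"][2]+.0125
print(s["tcp_pos"],rect(d,W,"yellow",z,(.3,.75,-.2,.1)),rect(d,W,"label",.048,(.3,.75,-.08,.05)))
go(.5011,-.0711,.0781,-4.87)
E
```

```text
t: 29.05
tcp_pos: [0.5004, -0.0714, 0.082]
tool_rot: [0.999, -0.043, 0.0, 0.0]
force: [-0.6, -0.2, -2.3]
finger_gap: 0.122
gripper_force: 51.6
[ 0.50038509 -0.07138661  0.08202708] {'c': [0.5013, -0.071], 'sides': [42.0, 11.2], 'deg': -4.97, 'z': 0.0946} {'c': [0.5061, -0.0196], 'sides': [84.6, 27.0], 'deg': -4.91, 'z': 0.0491}
d [ 0.0007 -0.0003  0.0039] turn -0.0013 yaw -4.94 tilt [ 0.001  -0.0003] q6 1.29 t 29.1
```

Position is good. I'll lower, release and retreat.

```bash
python3 -m pendant '0.0002 -0.0002 0.002 -0.001 0;0.0002 -0.0002 0.0035 -0.001 0;0.0002 -0.0002 0.0037 -0.001 0;0.0002 -0.0002 0.0037 -0.001 0;0.0002 -0.0002 0.0037 -0.001 0'; python3 -m pendant '0 0 0 0 0.2;0 0 0 0 0.4;0 0 0 0 0.4;0 0 0 0 0.4;0 0 -0.03 0 0.4;0 0 -0.07 0 0.4;0 0 -0.1 0 0.4;0 0 -0.1 0 0.4;0 0 -0.1 0 0.4'; python3 - <<'E'
from h import *
d=shot("wrist");W=world(d)
print(rect(d,W,"yellow",.09,(.3,.75,-.2,.1)),rect(d,W,"label",.048,(.3,.75,-.08,.05)),rect(d,W,"green",.01,(.3,.75,-.2,.2)))
go(.5221,.3396,.18,-4.85)
E
```

```text
t: 29.6
tcp_pos: [0.5003, -0.0712, 0.0781]
tool_rot: [0.999, -0.043, 0.0, 0.0]
force: [-2.1, -0.8, -0.0]
finger_gap: 0.125
gripper_force: 52.1
t: 30.5
tcp_pos: [0.5003, -0.0711, 0.1785]
tool_rot: [0.999, -0.043, 0.001, 0.0]
force: [-0.1, 0.2, 0.3]
finger_gap: 0.399
gripper_force: 0.0
{'c': [0.5002, -0.071], 'sides': [41.6, 11.3], 'deg': -4.46, 'z': 0.0905} {'c': [0.5062, -0.0197], 'sides': [84.3, 27.2], 'deg': -5.07, 'z': 0.0493} {'c': [0.5059, -0.0199], 'sides': [170.7, 155.0], 'deg': -4.8, 'z': 0.0107}
d [-0.0125 -0.4109 -0.0024] turn -0.0005 yaw -4.88 tilt [-0.0009  0.0003] q6 1.29 t 30.55
```

```bash
python3 -m pendant '-0.0125 -0.411 0 0 0.5;-0.0125 -0.411 0 0 0.5;-0.0125 -0.411 0 0 0.5;-0.0125 -0.411 0 0 0.5;-0.0125 -0.411 0 0 0.5;-0.0125 -0.411 0 0 0.5;-0.0125 -0.411 0 0 0.5;-0.0125 -0.411 0 0 0.5;-0.0125 -0.411 0 0 0.5;-0.0125 -0.411 0.03 0 0.5;-0.0125 -0.411 0.07 0 0.5;-0.0125 -0.411 0.07 0 0.5;-0.0125 -0.411 0.07 0 0.5;-0.0125 -0.411 0.07 0 0.5'; python3 - <<'E'
from h import *
d=shot("wrist");W=world(d)
r=rect(d,W,"blue",.083,(.3,.75,.2,.5));print(r);go(*r["c"],.0705,-4.8)
E
```

```text
t: 31.95
tcp_pos: [0.5238, 0.3393, 0.1091]
tool_rot: [0.999, -0.043, 0.001, -0.0]
force: [0.1, 0.5, -0.3]
finger_gap: 0.501
gripper_force: 0.0
{'c': [0.5228, 0.3398], 'sides': [42.0, 11.0], 'deg': -4.55, 'z': 0.0834}
d [-0.0014 -0.0001  0.0391] turn -0.0021 yaw -4.92 tilt [0.0029 0.0012] q6 2.05 t 32.0
```

```bash
python3 -m pendant '-0.0015 0 0.02 -0.002 0.5;-0.0015 0 0.037 -0.002 0.5;-0.0015 0 0.039 -0.002 0.5;-0.0015 0 0.039 -0.002 0;-0.0015 0 0.039 -0.002 0;-0.0015 0 0.039 -0.002 0;-0.0015 0 0.039 -0.002 0;-0.0015 0 0.039 -0.002 0;-0.0015 0 0.039 -0.002 0' 50; python3 -m pendant '0 0 -0.02 0 0;0 0 -0.06 0 0;0 0 -0.1 0 0;0 0 -0.11 0 0;0 0 -0.11 0 0;0 0 -0.11 0 0'; python3 -c "
from h import *
go(.5102,.0307,.18,-4.87)"
```

```text
t: 32.9
tcp_pos: [0.5223, 0.3397, 0.0706]
tool_rot: [0.999, -0.041, 0.001, -0.0]
force: [0.1, -2.3, 6.2]
finger_gap: 0.124
gripper_force: 52.9
t: 33.5
tcp_pos: [0.5198, 0.3391, 0.1772]
tool_rot: [0.999, -0.042, -0.002, 0.001]
force: [0.1, 0.0, -2.9]
finger_gap: 0.124
gripper_force: 51.7
d [ 0.016   0.3081 -0.0024] turn 0.0018 yaw -4.77 tilt [-0.0033 -0.0012] q6 2.05 t 33.5
```

```bash
python3 -m pendant '0.014 0.308 0 0.002 0;0.014 0.308 0 0.002 0;0.014 0.308 0 0.002 0;0.014 0.308 0 0.002 0;0.014 0.308 0 0.002 0;0.014 0.308 0 0.002 0;0.014 0.308 0 0.002 0;0.014 0.308 0 0.002 0;0.014 0.308 0.03 0.002 0;0.014 0.308 0.06 0.002 0;0.014 0.308 0.07 0.002 0;0.014 0.308 0.07 0.002 0;0.014 0.308 0.07 0.002 0;0.014 0.308 0.07 0.002 0'; python3 - <<'E'
from h import *
d=shot("wrist");W=world(d)
s=sense();z=s["tcp_pos"][2]+.0128
print(s["tcp_pos"],rect(d,W,"blue",z,(.3,.75,-.1,.15)))
go(.5102,.0307,.0776,-4.87)
E
```

```text
t: 34.9
tcp_pos: [0.5106, 0.0319, 0.1099]
tool_rot: [0.999, -0.042, 0.001, 0.0]
force: [-0.9, 0.8, -2.4]
finger_gap: 0.12
gripper_force: 51.7
[0.5105482  0.031817   0.11004513] {'c': [0.5112, 0.0324], 'sides': [41.9, 11.2], 'deg': -4.85, 'z': 0.123}
d [-0.0003  0.0011  0.0324] turn 0.0004 yaw -4.85 tilt [ 0.0026 -0.0003] q6 1.5 t 34.95
```

```bash
python3 -m pendant '-0.0004 0.0015 0.015 0 0;-0.0004 0.0015 0.025 0 0;-0.0004 0.0015 0.028 0 0;-0.0004 0.0015 0.028 0 0;-0.0004 0.0015 0.028 0 0;-0.0004 0.0015 0.028 0 0'; python3 - <<'E'
from h import *
d=shot("wrist");W=world(d)
s=sense();z=s["tcp_pos"][2]+.0128
print(s["tcp_pos"],rect(d,W,"blue",z,(.3,.75,-.1,.15)),rect(d,W,"label",.048,(.3,.75,-.08,.05)))
go(.5102,.0305,.0776,-4.87)
E
```

```text
t: 35.55
tcp_pos: [0.5094, 0.03, 0.0813]
tool_rot: [0.999, -0.043, 0.0, 0.0]
force: [0.2, -0.9, -2.2]
finger_gap: 0.121
gripper_force: 51.7
[0.50940224 0.03002633 0.0813268 ] {'c': [0.5102, 0.0305], 'sides': [42.5, 11.5], 'deg': -4.27, 'z': 0.0944} {'c': [0.5058, -0.0204], 'sides': [85.0, 27.0], 'deg': -4.71, 'z': 0.0495}
d [ 0.0008 -0.0005  0.0037] turn -0.0003 yaw -4.89 tilt [ 0.0009 -0.0001] q6 1.5 t 35.6
```

```bash
python3 -m pendant '0 0 0.002 0 0;0 0 0.0033 0 0;0 0 0.0036 0 0;0 0 0.0036 0 0;0 0 0.0036 0 0'; python3 -m pendant '0 0 0 0 0.2;0 0 0 0 0.4;0 0 0 0 0.4;0 0 0 0 0.4;0 0 -0.03 0 0.4;0 0 -0.07 0 0.4;0 0 -0.12 0 0.4;0 0.05 -0.17 0 0.4;0 0.05 -0.17 0 0.4;0 0.05 -0.17 0 0.4;0 0.05 -0.17 0 0.4'; python3 - <<'E'
from h import *
d=shot("wrist","w11");W=world(d);B=(.3,.75,-.12,.1)
for c,z in (("yellow",.09),("blue",.09),("label",.048),("green",.01)): print(c,rect(d,W,c,z,B))
shot("top","t11");print(sense()["force"])
E
```

```text
t: 36.1
tcp_pos: [0.509, 0.03, 0.0775]
tool_rot: [0.999, -0.043, 0.0, 0.0]
force: [-1.2, 0.1, 2.2]
finger_gap: 0.123
gripper_force: 52.3
t: 37.2
tcp_pos: [0.5042, -0.0194, 0.2468]
tool_rot: [0.999, -0.043, -0.0, -0.0]
force: [-0.2, -0.2, -1.2]
finger_gap: 0.399
gripper_force: 0.0
yellow {'c': [0.5003, -0.0706], 'sides': [40.6, 12.1], 'deg': -4.97, 'z': 0.0904}
blue {'c': [0.5089, 0.0294], 'sides': [40.6, 12.6], 'deg': -4.7, 'z': 0.0903}
label {'c': [0.5063, -0.0201], 'sides': [84.3, 26.8], 'deg': -4.93, 'z': 0.0498}
green {'c': [0.5058, -0.0201], 'sides': [169.8, 154.5], 'deg': -4.91, 'z': 0.0106}
[ 0.19103911 -0.15480501 -0.35158522]
```

View pics/w11.png

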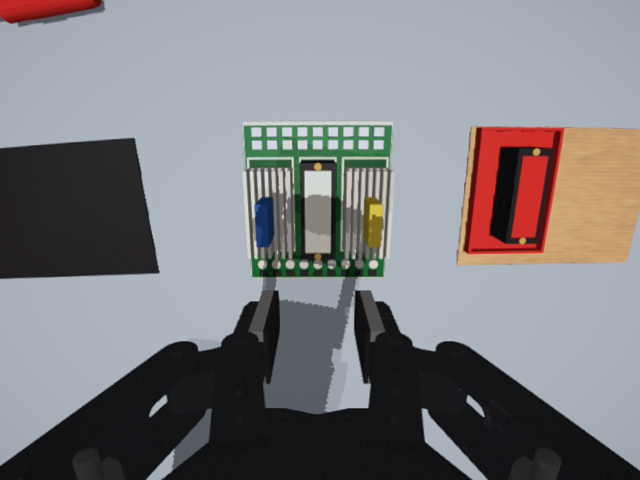

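View pics/t11.png

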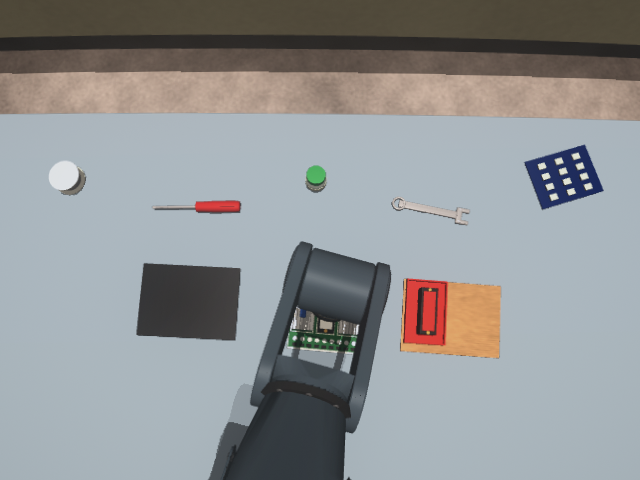

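Both sinks are back in their outer bays, blue at (264,222) and yellow at (374,222), with the new module between them at (318,210). The bad module is flat in the tray. The screwdriver, wrench and jar are where they were in the first top view.

```bash
python3 -c "
from station import job
print(job.sign_off())"
```

```text
the job is handed in; nothing more can be done
None
```

The job is handed in at about 37 s: the new module is upright in the middle bay, the failed one lies flat in the red tray, both heat sinks are back in their own bays to within about 2 mm, and the screwdriver, wrench and jar were not touched.

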